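# Return two deep sockets to the socket holder

### The arm

A 6-joint arm with a two-finger parallel gripper is mounted at the origin on the work surface. World frame = base frame: x ahead of the robot, y to its left, z up, the work surface at z = 0. Lengths are in mm, angles in rad, forces in N, time in s.
With the tool pointing down it reaches from about 400 to 925 mm from the base axis. Payload 12.5 kg.
Tool frame: the origin (TCP) lies at the very end of the fingers, on their centre line; the grasp point (between the pads) lies 19 mm behind it (env.grasp_offset is the distance from the TCP to the grasp point, in mm); z points along the fingers, y is the direction in which the jaws open and shut (so a half turn about z gives the same grasp; the last joint's range is limited). The gripper opens to 95 mm and grips with 3 to 60 N. Pads are 20 mm wide; open, the fingers measure 119 mm over their backs; the gripper's body (75 mm by 180 mm) begins 59 mm behind the grasp point.
Start: joints at [-0.106, 0.491, 1.559, -0, 1.092, -0.106], TCP at [625.017, 0.021, 214.661] pointing down, gripper open.
Joint ranges: [-3.1, 3.1], [-0.84, 2.19], [0.05, 2.79], [-1.13, 4.28], [0.06, 2.93], [-2.69, 2.69]. Speed limits (rad/s): [2.22, 2.22, 2.79, 3.14, 3.14, 3.14].

### API

Orientations are given as [roll, pitch, yaw] about the fixed x, y, z axes, in that order (R = Rz(yaw) Ry(pitch) Rx(roll)).
In Python, from cell import env gives the robot as it stands. The module is installed in compiled form; this text tells all that it offers.
- The arm moves only by the shell command python3 -m pendant 'ROWS'. ROWS is JSON, one flat list of numbers, 5 for each row, row after row: the shift along the tool's x, y, z as a fraction of full scale, then the turn about the tool's z as a fraction of full scale, then the gripper's target within -1 to 1 (shut at 1, half-way at 0, fully open at -1). In form: [x, y, z, turn, grip, x, y, z, turn, grip, ...]. A call has 1 to 10 rows; each row shifts and turns the commanded pose from where the row before left it, along the tool's axes as they then stand; what a row does not reach is not made up. Full scale, the value 1, is 0.4 m for a shift and 180 degrees for a turn. A row lasts 1/8 s, in which the tool goes at most 62.5 mm and 10.7 degrees, less where a joint would pass 70% of its speed; a pose out of reach is approached as far as the arm can. A call with a number of a shift or a turn outside -1 to 1 is refused whole. A call with a gripper value outside its range is refused whole. The fingers move at their own pace and stop on an object; the grip force is fixed at half the most. Time passes only in rows, so rows that do not move let the fingers close. It gives the time, the measured TCP pose, the force and the opening at its end, in the units of the state.
- env.state(): the state, without advancing time (a new reading comes with each control period).
- env.read_camera(name): name is "scene" or "side" or "wrist"; returns the picture (384x512x3 uint8, red, green, blue); there is no depth.
- env.camera_model(name): a dict with "fx", "fy", "cx", "cy" (pixels), "view" (4x4, takes a point from world to camera coordinates); the wrist camera has in their place "tool_from_camera" (4x4, takes a point from camera to tool coordinates, whose origin is the TCP and whose axes are the flange's). Camera axes: x right, y down, z forward; pixel columns grow to the right and rows downward; lengths in mm; the calibration is good to about 2 mm. A picture is of the moment at which its call begins: read the wrist's pose just before it. camera_model takes no time and is no camera call.
- env.job_done(): hands the job in, once; it reports no verdict.
Trained networks look in the newest picture that a camera, given by its name, has taken for a name from the list of things; names that differ only in an ending like _2 or _b are one class to them, and where a whole thing is asked for, a point or a joint stands for the part that bears it (a point fixed in the world has none). Each returns a list of dicts, best first, with "confidence" (0 to 1); they miss things now and then, are a little off and sometimes report something else, mostly with a low value. They report only what shows in the picture. A call takes as long as a camera call. They do not tell look-alikes from the thing itself.
- env.masks_of(thing, camera): "region" (384x512 bool, what is visible of it).
- env.landmark_of(thing, camera): "xyz" ([x, y, z] in mm, in world coordinates, good to about 4 mm: a listed point, or the origin of a listed thing).
The state is a dict: "t": time; "joints": joint angles; "qvel": joint speeds; "tau": joint torques, N m; "eef_pos": TCP position; "tcp_rot": TCP orientation; "ft_force": force on the tool from outside, world axes, zero at the start; "moment": the same for the moment, N m; "opening": opening from 0.0 (shut) to 1.0 (fully open).
Only numpy, scipy, OpenCV 4.12 (cv2) and the standard library are available. Lean on these libraries where they do the work, as an engineer would, in place of code of your own. Each camera call takes 0.05 s, during which the arm holds its last target.

### The job

Two deep sockets have been left standing on the motorcycle workshop's bench. Put them back in the grey socket holder, where the middle-sized one already stands: the big socket in the wide pocket at one end and the small socket in the narrow pocket at the other end, each standing upright on the floor of its pocket.

Things in the scene. Friction and masses are not known exactly. Their poses are not given: they have to be found in the camera images.
- big_socket_center (a point): A chromed steel deep socket, a plain round cylinder 46 mm in diameter and 80 mm tall, standing upright on the bench with its dark hexagonal mouth up; about 0.45 kg. Point: its centre, on its axis, 40 mm above its foot; z points up along its axis, any yaw is alike. It is too wide for the narrow pocket. A shorter plain steel tube (40 mm across, 45 mm tall, open through) stands near by and is not part of the job.
- small_socket_center (a point): A chromed steel deep socket, a plain round cylinder 30 mm in diameter and 80 mm tall, standing upright on the bench with its dark hexagonal mouth up; about 0.2 kg. Point: its centre, on its axis, 40 mm above its foot; z points up along its axis, any yaw is alike. It can be gripped anywhere in its upper half.
- wide_pocket (a point): Mouth centre of the widest pocket (60 mm across, round, 20 mm deep), at one end of the holder: a fixed grey block, 100 x 300 x 30 mm high, flat on the bench at any yaw, three pockets in a row 95 mm apart. Point 30 mm above the bench; z up, y along the row from narrow to wide. A socket standing in a pocket has its foot 20 mm below the mouth, its centre 20 mm above.
- narrow_pocket (a point): Mouth centre of the narrowest pocket (44 mm across, round, 20 mm deep), at the other end of the same holder, 190 mm from the wide one. Point 30 mm above the bench; axes as for the wide pocket. The middle pocket (51 mm) between them already holds a socket 37 mm across that stands 60 mm above the block.
Not all that is in view belongs to the job. Leave any orange or pink look-alike of the part that bears big_socket_center alone.

How it is judged:
By the outcome, as a careful person would: the job done as asked, in the order asked, and still so for the second after the job is handed in, with the robot touching nothing.
It also fails if it takes over 58 s, if anything falls off the work surface, if the arm or the gripper's body presses on something with over 40 N, if the wrist force passes 120 N, or if a joint passes its speed limit or range.

## Working session

There is one attempt and no reset: what is moved stays moved. The work goes in short steps, Python scripts to look and compute and a shell command to move; the robot and the scene stay as the last step left them, time stands still between calls to the robot, and variables do not carry over. Pictures are saved under pics/ and viewed, and the job is handed in when it is done.

```bash
mkdir -p pics
cat > h.py <<'E'
from cell import env
import numpy as np, cv2
def save(cam,n):
    im=env.read_camera(cam); cv2.imwrite(f'pics/{n}.png',im[:,:,::-1]); return im
def ray_z(cam,u,v,z):
    m=env.camera_model(cam); V=np.array(m['view']); R=V[:3,:3];t=V[:3,3]
    d=R.T@np.array([(u-m['cx'])/m['fx'],(v-m['cy'])/m['fy'],1]); c=-R.T@t
    return c+d*(z-c[2])/d[2]
def proj(cam,p):
    m=env.camera_model(cam); V=np.array(m['view']); q=V[:3,:3]@np.array(p)+V[:3,3]
    return np.array([m['fx']*q[0]/q[2]+m['cx'],m['fy']*q[1]/q[2]+m['cy']])
E
python3 - <<'E'
from h import *
np.set_printoptions(precision=1,suppress=True)
a=save('scene','s0'); b=save('side','d0')
cv2.imwrite('pics/both0.png',cv2.resize(np.hstack([a,b])[:,:,::-1],(800,300)))
for c in ['scene','side']:
    for n in ['big_socket_center','small_socket_center','wide_pocket','narrow_pocket']:
        for r in env.landmark_of(n,c): print(c,n,np.array(r['xyz']),round(r['confidence'],2),proj(c,r['xyz']))
s=env.state(); print(s['t'],s['eef_pos'],s['tcp_rot'],s['ft_force'])
E
```

```text
scene big_socket_center [ 475.6 -367.    37.8] 0.97 [166.1 193.9]
scene big_socket_center [ 564.1 -385.3   43.2] 0.69 [149.3 213.6]
scene big_socket_center [ 666.2 -410.1   37.5] 0.66 [125.1 245.8]
scene big_socket_center [ 524.2 -501.8   42.1] 0.61 [103.3 204. ]
scene small_socket_center [ 605.9 -261.8   44.4] 0.74 [202.4 224.5]
scene wide_pocket [646.6 100.2  28.5] 0.85 [377.8 242.3]
scene narrow_pocket [465.1 142.5  27.4] 0.9 [376.6 194.1]
side big_socket_center [ 663.2 -411.6   39. ] 0.91 [330.  273.7]
side big_socket_center [ 564.1 -380.4   41.9] 0.84 [286.2 269. ]
side big_socket_center [ 474.8 -368.9   38.1] 0.65 [248.6 272.2]
side big_socket_center [ 524.7 -502.7   39.4] 0.63 [282.7 320.3]
side small_socket_center [ 608.2 -262.1   41.9] 0.54 [291.3 227.2]
side wide_pocket [648.7  97.6  28.6] 0.77 [274.3 139.4]
side narrow_pocket [461.1 140.3  31.7] 0.89 [214.  137.8]
0.5 [625.   -0.  214.6] [-3.1 -0.   1.6] [-0.7  0.6  0.3]
```

View pics/s0.png

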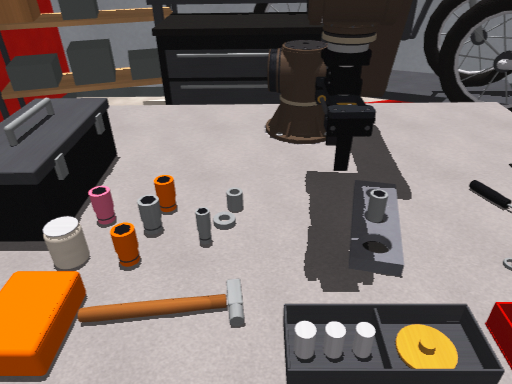

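View pics/d0.png

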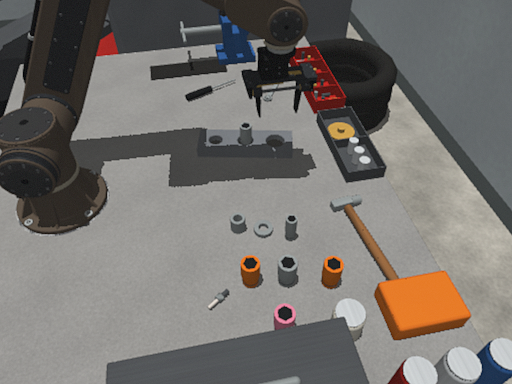

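The scene picture shows the chrome big socket at (149,213), between orange ones at (166,194) and (125,245) with a pink one at (103,204). The small socket is at (203,224), the tube at (235,200) and the holder at about (377,230). Holder spacing measures 189.4 mm against 190, so it is consistent. Gripping across the row suits both the picks and the holder. I'll turn about 77° first and look with the wrist camera.

```bash
python3 -m pendant '[0,0,-0.03,-0.0535,-1, 0,0,-0.03,-0.0535,-1, 0,0,-0.03,-0.0535,-1, 0,0,-0.03,-0.0535,-1, 0,0,-0.03,-0.0535,-1, 0,0,0,-0.0535,-1, 0,0,0,-0.0535,-1, 0,0,0,-0.0535,-1, 0,0,0,0,-1]'
python3 - <<'E'
from h import *
np.set_printoptions(precision=3,suppress=True)
s=env.state(); print(s['t'],np.array(s['eef_pos']),np.array(s['tcp_rot']))
save('wrist','w0'); m=env.camera_model('wrist'); print(m)
E
```

```text
t: 1.62
eef_pos: [625.0, 0.0, 274.7]
tcp_rot: [-3.142, 0.0, 2.914]
ft_force: [0.3, 0.2, 1.0]
opening: 1.001
1.625 [624.982   0.022 274.653] [-3.142  0.     2.914]
{'fx': 291.44166360711864, 'fy': 291.44166360711864, 'cx': 251.22430671067693, 'cy': 191.79772161950504, 'tool_from_camera': array([[  -0.   ,   -0.957,   -0.289,   82.993],
       [   1.   ,    0.   ,   -0.001,    0.006],
       [   0.001,   -0.289,    0.957, -170.602],
       [   0.   ,    0.   ,    0.   ,    1.   ]])}
```

View pics/w0.png

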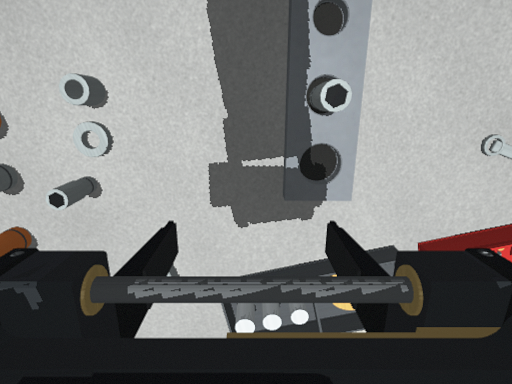

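The wrist picture shows the holder: narrow mouth about (330,17), middle socket (333,95), wide mouth about (320,162), and the small socket's mouth at (57,200). I'll convert these and overlay the model.

```bash
cat >> h.py <<'E'
from scipy.spatial.transform import Rotation as Ro
def wpose(s):
    T=np.eye(4); T[:3,:3]=Ro.from_euler('xyz',s['tcp_rot']).as_matrix(); T[:3,3]=s['eef_pos']
    return T@np.array(env.camera_model('wrist')['tool_from_camera'])
def wray(W,u,v,z):
    m=env.camera_model('wrist'); d=W[:3,:3]@np.array([(u-m['cx'])/m['fx'],(v-m['cy'])/m['fy'],1]); c=W[:3,3]
    return c+d*(z-c[2])/d[2]
def wproj(W,p):
    m=env.camera_model('wrist'); q=W[:3,:3].T@(np.array(p)-W[:3,3]); return np.array([m['fx']*q[0]/q[2]+m['cx'],m['fy']*q[1]/q[2]+m['cy']])
def circ(im,f,c,r,col):
    a=np.linspace(0,2*np.pi,60); pts=np.array([f([c[0]+r*np.cos(t),c[1]+r*np.sin(t),c[2]]) for t in a])
    cv2.polylines(im,[np.round(pts*8).astype(np.int32)],True,col,1,cv2.LINE_AA,3)
E
python3 - <<'E'
from h import *
np.set_printoptions(precision=1,suppress=True)
s=env.state(); W=wpose(s)
im=cv2.imread('pics/w0.png')
print(wray(W,320,162,30),wray(W,330,17,30),wray(W,57,200,80),wray(W,336,95,90))
for w,n in [((647.6,99,30),(463,141.5,30))]:
    w=np.array(w);n=np.array(n)
    circ(im,lambda p:wproj(W,p),w,30,(0,0,255));circ(im,lambda p:wproj(W,p),n,22,(0,0,255))
    circ(im,lambda p:wproj(W,p),(w+n)/2+[0,0,60],18.5,(0,0,255))
    circ(im,lambda p:wproj(W,p),(607,-262,80),15,(0,0,255))
cv2.imwrite('pics/w0o.png',cv2.resize(im[0:230,0:400],(800,460)))
S=[cv2.imread('pics/s0.png'),cv2.imread('pics/d0.png')]
for c,i in zip(['scene','side'],S):
    f=lambda p:proj(c,p)
    circ(i,f,w,30,(0,0,255));circ(i,f,n,22,(0,0,255))
    for z in (0,80): circ(i,f,(607,-262,z),15,(0,0,255)); circ(i,f,(564,-382.5,z),23,(0,0,255))
A=cv2.resize(S[0][150:290,90:420],(800,340));B=cv2.resize(S[1][110:300,180:380],(600,570))
cv2.imwrite('pics/s0o.png',A);cv2.imwrite('pics/d0o.png',B)
E
```

```text
[645.2  96.9  30. ] [464.9 139.1  30. ] [ 604.2 -259.    80. ] [557.1 116.4  90. ]
```

View pics/w0o.png

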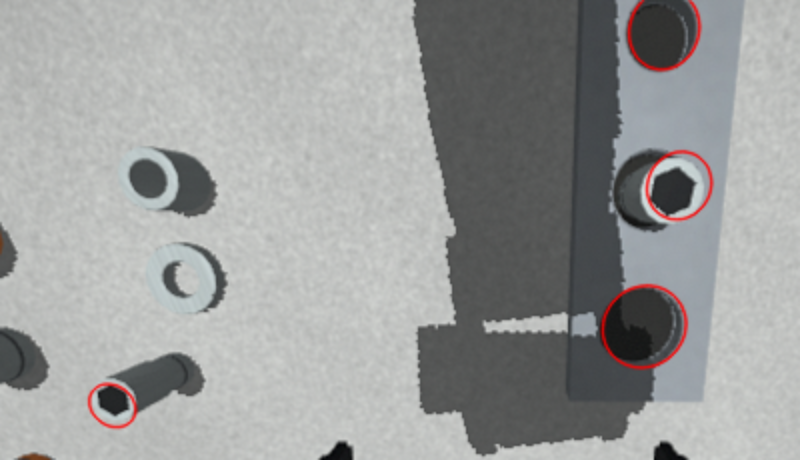

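View pics/s0o.png

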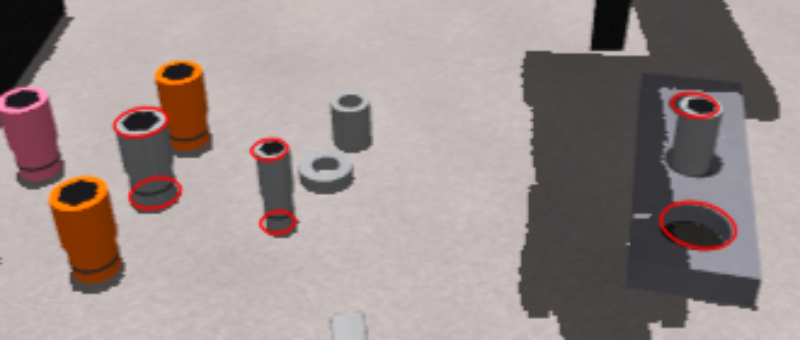

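View pics/d0o.png

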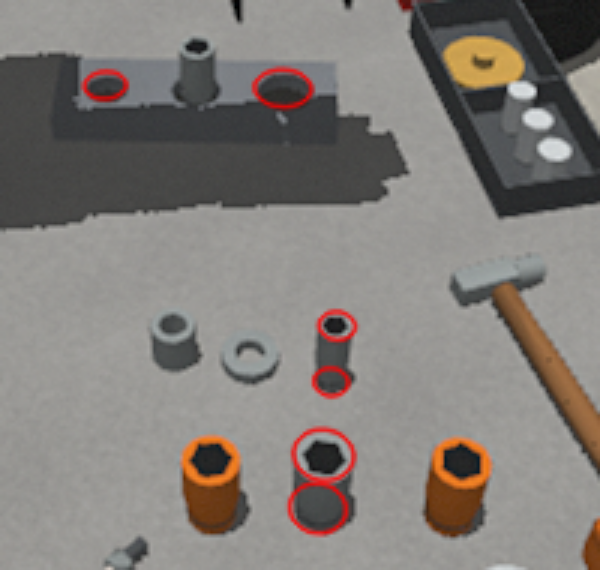

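The overlays agree to about 2 mm. Now I'll move above the big socket.

```bash
python3 -m pendant '[-0.0085,-0.12,0,0,-1, -0.0085,-0.12,0,0,-1, -0.0085,-0.12,0,0,-1, -0.0085,-0.12,0,0,-1, -0.0085,-0.12,0,0,-1, -0.0085,-0.12,0,0,-1, -0.0085,-0.12,0,0,-1, -0.0085,-0.12,0,0,-1, 0,-0.006,0.1,0,-1, 0,0,0,0,-1]'
python3 - <<'E'
from h import *
np.set_printoptions(precision=3,suppress=True)
s=env.state(); print(s['t'],np.array(s['eef_pos']),np.array(s['tcp_rot']))
im=save('wrist','w1')[:,:,::-1].copy(); W=wpose(s)
for r in env.landmark_of('big_socket_center','wrist'): print(np.array(r['xyz']),r['confidence'])
f=lambda p:wproj(W,p)
circ(im,f,(564,-382.5,80),23,(0,0,255)); circ(im,f,(606,-261.5,80),15,(0,0,255))
cv2.imwrite('pics/w1o.png',cv2.resize(im,(768,576)))
E
```

```text
t: 2.92
eef_pos: [563.7, -382.4, 231.9]
tcp_rot: [3.139, -0.005, 2.911]
ft_force: [-0.1, 1.2, 0.6]
opening: 0.999
2.925 [ 563.716 -382.408  231.941] [ 3.139 -0.005  2.911]
[ 560.1 -383.4   36.5] 0.91
[ 664.4 -410.6   39.3] 0.89
[ 524.5 -504.3   38.9] 0.69
```

View pics/w1o.png

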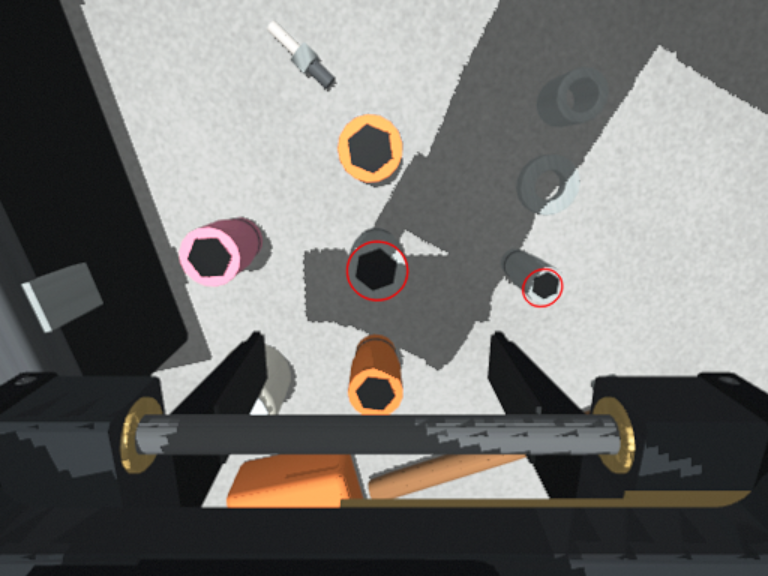

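The wrist view confirms the chrome socket is at the predicted circle and the finger sites are clear. The orange neighbours lie across the jaw direction. I'll descend and grip.

```bash
python3 -m pendant '[0,0,0.11,0,-1, 0,0,0.11,0,-1, 0,0,0.11,0,-1, 0,0,0.11,0,-1, 0,0,0.042,0,-1, 0,0,0,0,1, 0,0,0,0,1, 0,0,0,0,1, 0,0,0,0,1, 0,0,0,0,1]'; python3 -m pendant '[0,0,0,0,1, 0,0,0,0,1]'
```

```text
t: 4.28
eef_pos: [564.9, -382.7, 42.3]
tcp_rot: [-3.141, 0.001, 2.915]
ft_force: [-0.5, -0.6, -0.7]
opening: 0.529
t: 4.53
eef_pos: [565.0, -382.8, 42.1]
tcp_rot: [-3.141, 0.0, 2.915]
ft_force: [-0.7, 0.4, 2.6]
opening: 0.482
```

```bash
python3 -m pendant '[0,0,0,0,1, 0,0,0,0,1, 0,0,-0.03,0,1, 0,0,-0.07,0,1, 0,0,-0.1,0,1, 0,0,-0.1,0,1, 0,0,-0.07,0,1, 0,0,-0.03,0,1, 0,0,0,0,1]'
python3 - <<'E'
from h import *
np.set_printoptions(precision=3,suppress=True)
s=env.state(); print(s['t'],np.array(s['eef_pos']),np.array(s['tcp_rot']))
im=save('wrist','w2')[:,:,::-1].copy(); W=wpose(s)
f=lambda p:wproj(W,p)
T=np.array(s['eef_pos'])
# top of socket: 80-42.1 mm above TCP
circ(im,f,T+[0,0,38],23,(0,0,255)); circ(im,f,T+[0,0,-42],23,(0,255,0))
cv2.imwrite('pics/w2o.png',cv2.resize(im,(768,576)))
E
```

```text
t: 5.65
eef_pos: [564.8, -382.5, 201.8]
tcp_rot: [3.142, 0.0, 2.915]
ft_force: [-0.8, -0.5, -5.7]
opening: 0.482
5.65 [ 564.79  -382.475  201.849] [3.142 0.    2.915]
```

View pics/w2o.png

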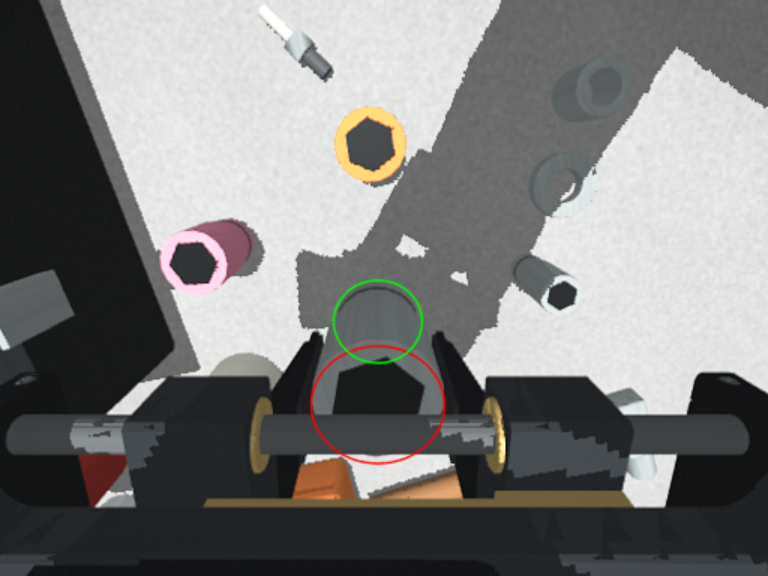

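The big socket is held upright and the foot is centred to within about 3 mm. Now I'll carry it above the wide pocket.

```bash
python3 -m pendant '[0.004,0.06,0,0,1, 0.008,0.13,0,0,1, 0.008,0.145,0,0,1, 0.008,0.145,0,0,1, 0.008,0.145,0,0,1, 0.008,0.145,0,0,1, 0.008,0.145,0,0,1, 0.008,0.14,0,0,1, 0.006,0.1,0,0,1, 0.005,0.06,0,0,1]';  python3 -m pendant '[0,0,0.05,0,1, 0,0,0.05,0,1, 0,0,0,0,1]'
python3 - <<'E'
from h import *
np.set_printoptions(precision=3,suppress=True)
s=env.state(); print(s['t'],np.array(s['eef_pos']),np.array(s['tcp_rot']))
im=save('wrist','w3')[:,:,::-1].copy(); W=wpose(s)
f=lambda p:wproj(W,p)
T=np.array(s['eef_pos'])
circ(im,f,T+[0,0,-42],23,(0,255,0)); circ(im,f,(647,98,30),30,(0,0,255));circ(im,f,(463,141,30),22,(0,0,255))
cv2.imwrite('pics/w3o.png',cv2.resize(im,(768,576)))
a=save('scene','s3')[:,:,::-1].copy();b=save('side','d3')[:,:,::-1].copy()
for c,i in (('scene',a),('side',b)): 
  g=lambda p:proj(c,p); circ(i,g,T+[0,0,-42],23,(0,255,0)); circ(i,g,(647,98,30),30,(0,0,255))
A=cv2.resize(a[110:290,300:430],(390,540));B=cv2.resize(b[30:190,190:330],(400,457)); 
o=np.zeros((540,790,3),np.uint8);o[:,:390]=A;o[:457,390:]=B; cv2.imwrite('pics/sd3.png',o)
E
```

```text
t: 6.95
eef_pos: [645.4, 100.1, 200.7]
tcp_rot: [-3.141, -0.002, 2.917]
ft_force: [0.3, -0.8, -4.5]
opening: 0.478
t: 7.32
eef_pos: [645.1, 97.3, 160.0]
tcp_rot: [-3.14, -0.004, 2.915]
ft_force: [0.7, -0.5, -4.0]
opening: 0.479
7.325 [645.088  97.267 159.994] [-3.14  -0.004  2.915]
```

View pics/w3o.png

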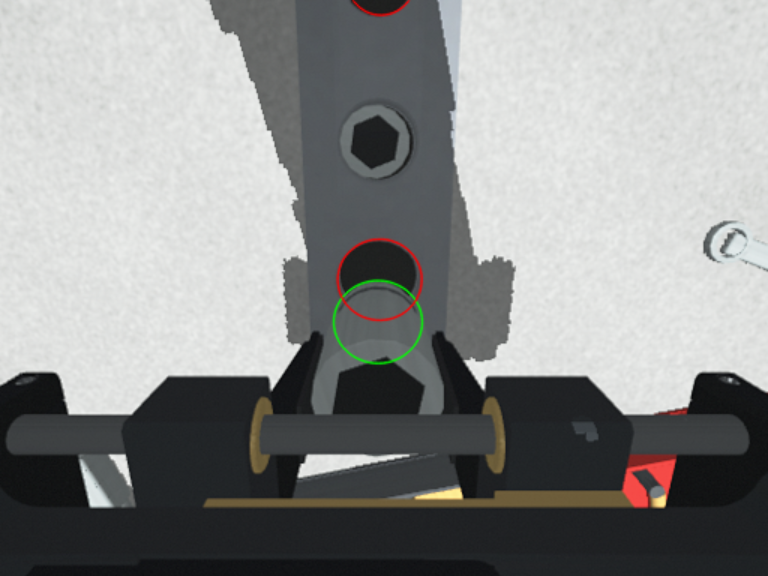

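View pics/sd3.png

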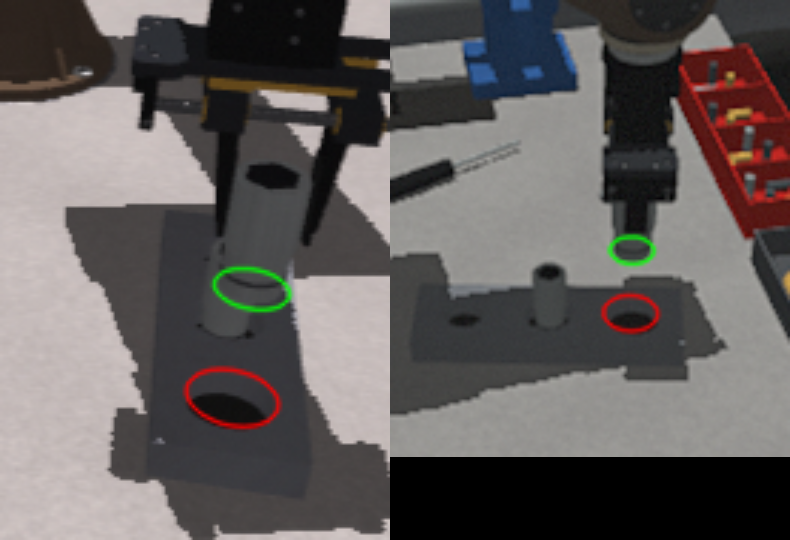

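In the wrist view the pocket and the foot line up laterally (both at column about 379), and fore-aft they agree to within about 2 mm. I'll lower it most of the way.

```bash
python3 -m pendant '[0,0,0.05,0,1, 0,0,0.07,0,1, 0,0,0.06,0,1, 0,0,0.03,0,1, 0,0,0.02,0,1, 0,0,0.01,0,1, 0,0,0.01,0,1, 0,0,0.005,0,1, 0,0,0,0,1]'
```

```text
t: 8.6
eef_pos: [646.2, 97.4, 60.0]
tcp_rot: [3.142, 0.0, 2.915]
ft_force: [0.3, -0.1, -4.1]
opening: 0.48
```

```bash
python3 -m pendant '[0,0,0.005,0,1, 0,0,0.005,0,1, 0,0,0.005,0,1, 0,0,0.003,0,1, 0,0,0,0,1, 0,0,0,0,1]'
```

```text
t: 9.35
eef_pos: [646.2, 97.4, 52.7]
tcp_rot: [3.142, 0.0, 2.915]
ft_force: [-0.4, -0.9, -5.1]
opening: 0.48
```

```bash
python3 -m pendant '[0,0,0.002,0,1, 0,0,0.002,0,1, 0,0,0,0,1]'
```

```text
t: 9.72
eef_pos: [646.4, 97.3, 52.1]
tcp_rot: [3.141, 0.001, 2.915]
ft_force: [-2.9, -0.9, 5.4]
opening: 0.48
```

The foot is on the floor: vertical force went from −5 to +5 N at the expected height. Releasing.

```bash
python3 -m pendant '[0,0,0,0,0.3, 0,0,0,0,-0.3, 0,0,0,0,-1, 0,0,0,0,-1, 0,0,0,0,-1, 0,0,-0.07,0,-1, 0,0,-0.12,0,-1, 0,0,-0.13,0,-1, 0,0,-0.07,0,-1, 0,0,0,0,-1]'
python3 - <<'E'
from h import *
np.set_printoptions(precision=3,suppress=True)
s=env.state(); print(s['t'],np.array(s['eef_pos']),np.array(s['tcp_rot']))
im=save('wrist','w4')[:,:,::-1].copy(); W=wpose(s)
f=lambda p:wproj(W,p)
circ(im,f,(647,98,30),30,(0,0,255));circ(im,f,(647,98,90),23,(0,255,0))
cv2.imwrite('pics/w4o.png',cv2.resize(im,(640,480)))
a=save('scene','s4')[:,:,::-1].copy();b=save('side','d4')[:,:,::-1].copy()
A=cv2.resize(a[110:290,300:430],(390,540));B=cv2.resize(b[30:190,190:330],(400,457)); 
o=np.zeros((540,790,3),np.uint8);o[:,:390]=A;o[:457,390:]=B; cv2.imwrite('pics/sd4.png',o)
E
```

```text
t: 10.98
eef_pos: [646.9, 97.4, 209.3]
tcp_rot: [3.14, 0.004, 2.915]
ft_force: [-0.3, 0.5, -0.7]
opening: 0.999
10.975 [646.91   97.435 209.319] [3.14  0.004 2.915]
```

View pics/w4o.png

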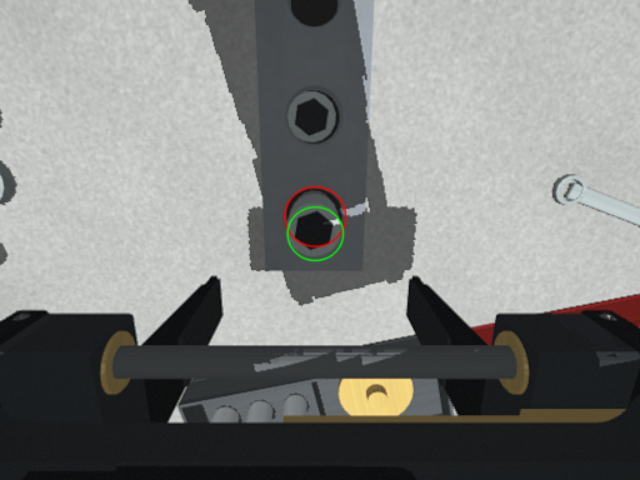

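View pics/sd4.png

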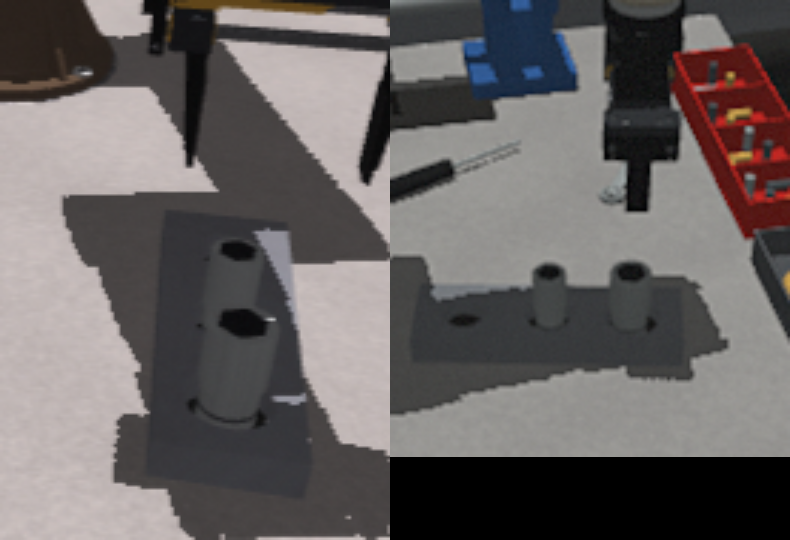

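The big socket stands in the wide pocket with a gap all round, level with the middle one. Next is the small socket.

```bash
python3 -m pendant '[-0.012,-0.1,0,0,-1, -0.013,-0.12,0,0,-1, -0.013,-0.12,0,0,-1, -0.013,-0.12,0,0,-1, -0.013,-0.12,0,0,-1, -0.013,-0.12,0,0,-1, -0.013,-0.12,0,0,-1, -0.012,-0.076,0,0,-1, 0,0,0,0,-1]'
python3 - <<'E'
from h import *
np.set_printoptions(precision=3,suppress=True)
s=env.state(); print(s['t'],np.array(s['eef_pos']),np.array(s['tcp_rot']))
im=save('wrist','w5')[:,:,::-1].copy(); W=wpose(s)
for r in env.landmark_of('small_socket_center','wrist'): print(np.array(r['xyz']),r['confidence'])
f=lambda p:wproj(W,p)
circ(im,f,(605.5,-261,80),15,(0,0,255)); circ(im,f,(605.5,-261,0),15,(0,255,0))
cv2.imwrite('pics/w5o.png',cv2.resize(im,(768,576)))
E
```

```text
t: 12.25
eef_pos: [604.8, -262.9, 205.1]
tcp_rot: [3.141, -0.002, 2.913]
ft_force: [-0.3, 0.0, -0.2]
opening: 1.002
12.25 [ 604.763 -262.876  205.115] [ 3.141 -0.002  2.913]
[ 605.8 -261.5   42. ] 0.67
```

View pics/w5o.png

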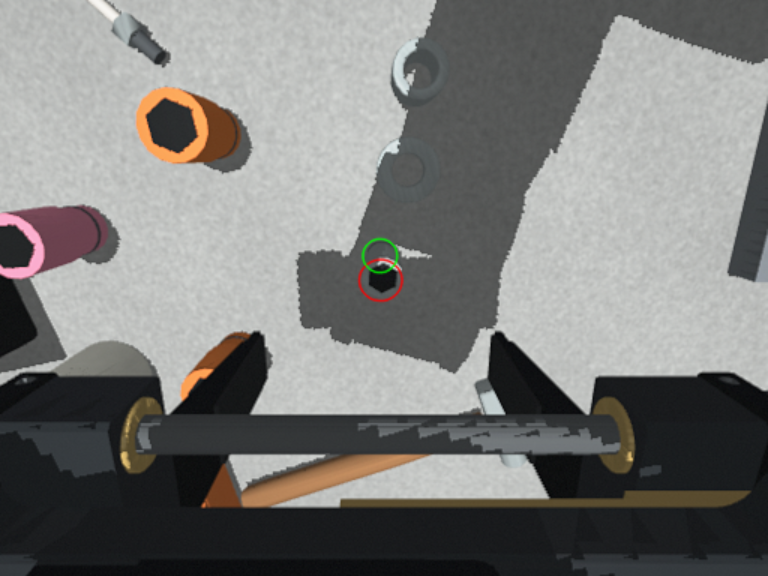

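The wrist view and the network agree on (605.5,−261.5), and the finger sites are clear. Descend and grip.

```bash
python3 -m pendant '[0,0.0035,0.09,0,-1, 0,0,0.11,0,-1, 0,0,0.11,0,-1, 0,0,0.07,0,-1, 0,0,0.025,0,-1, 0,0,0,0,0.5, 0,0,0,0,1, 0,0,0,0,1, 0,0,0,0,1, 0,0,0,0,1]'; python3 -m pendant '[0,0,0,0,1, 0,0,0,0,1, 0,0,0,0,1, 0,0,0,0,1, 0,0,0,0,1]'
```

```text
t: 13.6
eef_pos: [606.0, -259.8, 45.4]
tcp_rot: [-3.141, 0.0, 2.915]
ft_force: [-0.8, 0.5, 0.3]
opening: 0.528
t: 14.22
eef_pos: [605.9, -259.7, 45.0]
tcp_rot: [3.142, 0.0, 2.915]
ft_force: [-0.7, -0.0, 0.0]
opening: 0.309
```

```bash
python3 -m pendant '[0,0,0,0,1, 0,0,-0.03,0,1, 0,0,-0.07,0,1, 0,0,-0.1,0,1, 0,0,-0.1,0,1, 0,0,-0.07,0,1, 0,0,-0.03,0,1, 0,0,0,0,1]'
```

```text
t: 15.22
eef_pos: [605.9, -259.7, 205.5]
tcp_rot: [-3.141, 0.001, 2.915]
ft_force: [-0.7, 0.5, -2.6]
opening: 0.307
```

```bash
python3 -m pendant '[0.03,0.05,0,0,1, 0.065,0.1,0,0,1, 0.07,0.11,0,0,1, 0.07,0.11,0,0,1, 0.07,0.11,0,0,1, 0.07,0.11,0,0,1, 0.07,0.11,0,0,1, 0.065,0.1,0,0,1, 0.04,0.06,0,0,1, 0.0215,0.034,0,0,1]'; python3 -m pendant '[0,0,0.05,0,1, 0,0,0.04,0,1, 0,0,0,0,1]'
python3 - <<'E'
from h import *
np.set_printoptions(precision=3,suppress=True)
s=env.state(); print(s['t'],np.array(s['eef_pos']),np.array(s['tcp_rot']))
im=save('wrist','w6')[:,:,::-1].copy(); W=wpose(s)
f=lambda p:wproj(W,p)
T=np.array(s['eef_pos'])
circ(im,f,T+[0,0,-45],15,(0,255,0)); circ(im,f,(464,140.5,30),22,(0,0,255))
cv2.imwrite('pics/w6o.png',cv2.resize(im,(768,576)))
a=save('scene','s6')[:,:,::-1].copy();b=save('side','d6')[:,:,::-1].copy()
for c,i in (('scene',a),('side',b)): 
  g=lambda p:proj(c,p); circ(i,g,T+[0,0,-45],15,(0,255,0)); circ(i,g,(464,140.5,30),22,(0,0,255))
A=cv2.resize(a[90:270,300:430],(390,540));B=cv2.resize(b[30:190,160:300],(400,457)); 
o=np.zeros((540,790,3),np.uint8);o[:,:390]=A;o[:457,390:]=B; cv2.imwrite('pics/sd6.png',o)
E
```

```text
t: 16.48
eef_pos: [462.3, 141.1, 204.1]
tcp_rot: [-3.141, -0.002, 2.917]
ft_force: [-0.1, 0.1, -2.0]
opening: 0.31
t: 16.85
eef_pos: [462.9, 139.6, 167.8]
tcp_rot: [-3.14, -0.003, 2.915]
ft_force: [0.3, -0.8, -1.2]
opening: 0.314
16.85 [462.851 139.578 167.756] [-3.14  -0.003  2.915]
```

View pics/w6o.png

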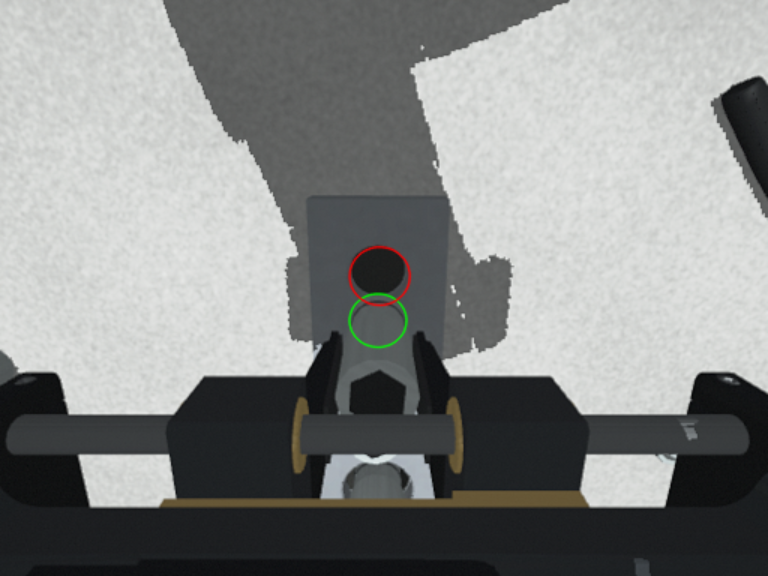

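View pics/sd6.png

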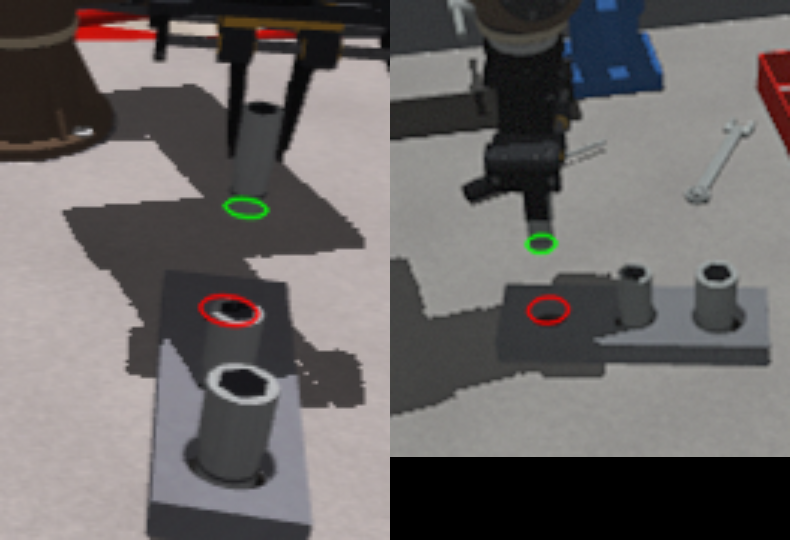

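The wrist view shows the foot and the pocket at the same column (about 378), and fore-aft agrees to within 1–2 mm. Lowering.

```bash
python3 -m pendant '[0,0,0.05,0,1, 0,0,0.07,0,1, 0,0,0.06,0,1, 0,0,0.03,0,1, 0,0,0.02,0,1, 0,0,0.015,0,1, 0,0,0.01,0,1, 0,0,0.005,0,1, 0,0,0,0,1]'; python3 -m pendant '[0,0,0.005,0,1, 0,0,0.005,0,1, 0,0,0,0,1]'
```

```text
t: 18.12
eef_pos: [463.4, 140.1, 65.1]
tcp_rot: [3.142, 0.0, 2.915]
ft_force: [-0.4, 0.4, -1.0]
opening: 0.31
t: 18.5
eef_pos: [463.2, 140.1, 60.9]
tcp_rot: [-3.142, -0.0, 2.915]
ft_force: [0.0, 0.1, -1.4]
opening: 0.312
```

```bash
python3 -m pendant '[0,0,0.005,0,1, 0,0,0.005,0,1, 0,0,0.002,0,1, 0,0,0,0,1]'; python3 -m pendant '[0,0,0.002,0,1, 0,0,0.001,0,1, 0,0,0,0,1]'
```

```text
t: 19.0
eef_pos: [463.3, 140.1, 56.2]
tcp_rot: [-3.142, -0.0, 2.915]
ft_force: [0.5, 0.0, -1.7]
opening: 0.312
t: 19.38
eef_pos: [463.3, 140.0, 55.0]
tcp_rot: [-3.142, 0.0, 2.915]
ft_force: [0.5, 0.3, -2.0]
opening: 0.309
```

```bash
python3 -m pendant '[0,0,0.002,0,1, 0,0,0,0,1, 0,0,0,0,1]'
```

```text
t: 19.75
eef_pos: [463.4, 140.1, 54.9]
tcp_rot: [3.141, 0.001, 2.915]
ft_force: [-1.9, -1.2, 10.0]
opening: 0.311
```

Contact with the pocket floor at the expected height. Release and retreat.

```bash
python3 -m pendant '[0,0,0,0,0.6, 0,0,0,0,0, 0,0,0,0,-0.5, 0,0,0,0,-1, 0,0,0,0,-1, 0,0,-0.05,0,-1, 0,0,-0.12,0,-1, 0,0,-0.13,0,-1, 0,0,-0.1,0,-1, 0,0,0,0,-1]'
python3 - <<'E'
from h import *
np.set_printoptions(precision=3,suppress=True)
s=env.state(); print(s['t'],np.array(s['eef_pos']),s['ft_force'])
im=save('wrist','w7')[:,:,::-1].copy()
for n in ['big_socket_center','small_socket_center']:
  pass
a=save('scene','s7')[:,:,::-1].copy();b=save('side','d7')[:,:,::-1].copy()
for c in ('scene','side'):
  for n in ['big_socket_center','small_socket_center']:
    for r in env.landmark_of(n,c): print(c,n,np.array(r['xyz']),round(r['confidence'],2))
A=cv2.resize(a[110:290,300:430],(390,540));B=cv2.resize(b[60:180,170:310],(400,343)); C=cv2.resize(im[60:325],(400,197),fx=0,fy=0)
o=np.zeros((540,790,3),np.uint8);o[:,:390]=A;o[:343,390:]=B;o[343:,390:]=C; cv2.imwrite('pics/sd7.png',o)
E
```

```text
t: 21.0
eef_pos: [464.2, 140.2, 216.8]
tcp_rot: [3.14, 0.005, 2.915]
ft_force: [0.6, 0.5, -0.1]
opening: 0.999
21.0 [464.243 140.245 216.788] [ 0.625  0.48  -0.076]
scene big_socket_center [ 476.2 -366.4   33.6] 0.93
scene big_socket_center [ 522.5 -502.7   41.2] 0.76
scene big_socket_center [ 665.8 -409.6   36.7] 0.7
scene big_socket_center [646.4  92.1  51.1] 0.63
scene small_socket_center [465.2 142.3  54.7] 0.72
side big_socket_center [644.6  97.   49.7] 0.86
side big_socket_center [ 473.  -368.7   42.4] 0.82
side big_socket_center [ 526.  -503.    40.2] 0.81
side big_socket_center [ 665.3 -410.9   41.2] 0.67
side small_socket_center [461.3 139.7  49.8] 0.5
```

View pics/sd7.png

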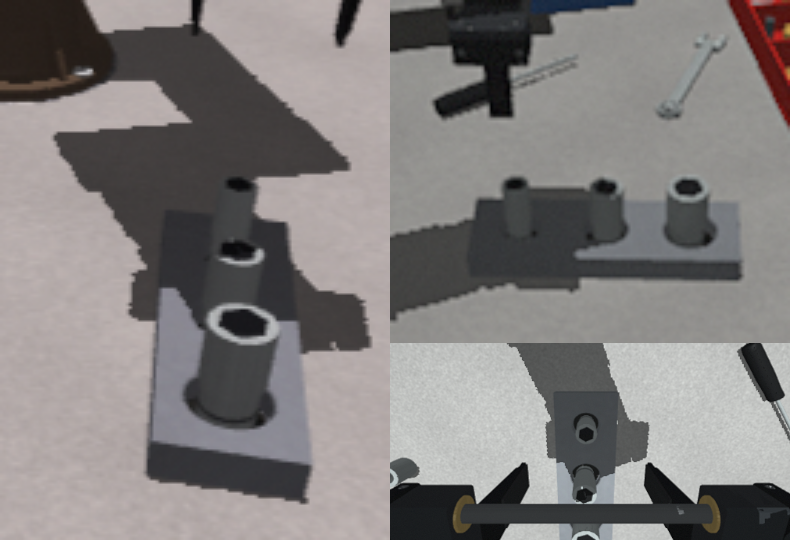

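View pics/s7.png

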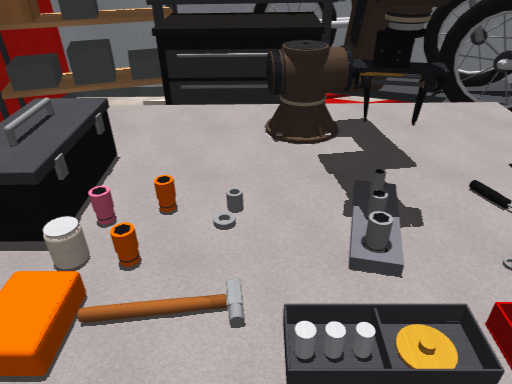

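All three sockets stand upright in the holder at about (380,185), (378,203) and (379,230) in the scene picture. The look-alikes, tube, ring and hammer are unmoved, and the arm is clear. Handing in.

```bash
python3 -c "
from cell import env
print(env.job_done())"
```

```text
the job is handed in; nothing more can be done
None
```

Both sockets are back in the holder, and I handed the job in at about 21 s of the 58 s allowed. I put the big one in the wide pocket first, then the small one in the narrow pocket.

- **Seating:** Each socket touched its pocket floor at the expected tool height, 52.1 mm for the big one and 54.9 mm for the small one. Contact forces read about 10 N or less.
- **Final pictures:** All three cameras show the sockets standing upright. The pink and orange look-alikes, the tube and the other loose items are where they were, and the gripper is open and clear.
- **Network positions:** The socket centres came back at 50–55 mm high, against the 50 mm expected.
- **One disagreement:** The scene camera put the big socket about 5 mm off in y (92 against 97). The side camera and the arm's release pose both agreed on 97, so I put this down to the network's error. The pictures show the socket inside the pocket with a visible gap.

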